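Clip the lid of the card box shut

TASK

The box of trimmed cards has its lid on, but the four sections of the lid's rim still stand up. With the gripper's fingertips press each section down until it clicks shut level with the lid's corners, so that all four are shut at the end. Only press: do not lift, tip, crush or push away the box, nor press it with the gripper's body, and leave the other things on the table where they are.

Things in the scene. Friction and masses are not known exactly. Their poses are not given: they have to be found in the camera images.
- card_box: loose storage box of card packs, about 1.1 kg: light grey tub, teal lid with clear window; 150 (its x) by 200 (its y) by 54 mm high; origin at the centre of its underside, z up. The lid's centre is seated, its window 4 mm below the top; the four 34 mm square corners are fixed, tops 54 mm above the table. Slots between them part the rim into four sections, one a side, hinged at the inner edge
- near (a joint): teal rim section on the box's own -x side, 124 mm long, 34 mm from hinge to outer edge. Angle in rad: 0.25 = standing up, outer edge 8.5 mm too high; 0 = shut, level with the corners. It snaps: pressed on its ribs it resists with up to about 8 N, below about 0.07 pulls itself shut; let go sooner it springs up. Shut (0 to -0.03) it stops firmly
- near_pad (a point): centre of the thumb ribs on top of the -x rim section, 22 mm outward from its hinge and midway along it, moving with it; when shut it is 54 mm above the table and 63 mm from the box's centre
- far (a joint): teal rim section on the box's own +x side, 124 mm long, 34 mm from hinge to outer edge. Angle in rad: 0.25 = standing up, outer edge 8.5 mm too high; 0 = shut, level with the corners. It snaps: pressed on its ribs it resists with up to about 8 N, below about 0.07 pulls itself shut; let go sooner it springs up. Shut (0 to -0.03) it stops firmly
- far_pad (a point): centre of the thumb ribs on top of the +x rim section, 22 mm outward from its hinge and midway along it, moving with it; when shut it is 54 mm above the table and 63 mm from the box's centre
- left (a joint): teal rim section on the box's own +y side, 74 mm long, 34 mm from hinge to outer edge. Angle in rad: 0.25 = standing up, outer edge 8.5 mm too high; 0 = shut, level with the corners. It snaps: pressed on its ribs it resists with up to about 8 N, below about 0.07 pulls itself shut; let go sooner it springs up. Shut (0 to -0.03) it stops firmly
- left_pad (a point): centre of the thumb ribs on top of the +y rim section, 22 mm outward from its hinge and midway along it, moving with it; when shut it is 54 mm above the table and 88 mm from the box's centre
- right (a joint): teal rim section on the box's own -y side, 74 mm long, 34 mm from hinge to outer edge. Angle in rad: 0.25 = standing up, outer edge 8.5 mm too high; 0 = shut, level with the corners. It snaps: pressed on its ribs it resists with up to about 8 N, below about 0.07 pulls itself shut; let go sooner it springs up. Shut (0 to -0.03) it stops firmly
- right_pad (a point): centre of the thumb ribs on top of the -y rim section, 22 mm outward from its hinge and midway along it, moving with it; when shut it is 54 mm above the table and 88 mm from the box's centre
- marker: white felt marker with blue cap, 18x135x20 mm, lying near the box; origin under its centre; bystander, not part of the job
- card_pack: banded pack of trimmed cards, 56x86x23 mm, beside the box; origin under its centre; bystander, not part of the job
- loupe: black folding magnifier, 36x32x36 mm; origin under its centre; bystander, not part of the job
- glue_stick: white and blue glue stick standing upright, 24 mm diameter, 86 mm high; origin under its centre; bystander, not part of the job
- note_pad: yellow pad of notes, 76x76x16 mm; origin under its centre; bystander, not part of the job
- bone_folder: cream-coloured bone folder, 24x162x8 mm, lying flat; origin under its centre; bystander, not part of the job

How it is judged:
By the outcome, as a careful person would: the job done as asked, in the order asked, and still so for the second after the job is handed in, with the robot touching nothing.
It also fails if it takes over 54 s, if anything falls off the work surface, if the arm or the gripper's body presses on something with over 40 N, if the wrist force passes 120 N, or if a joint passes its speed limit or range.

ROBOT

A 6-joint arm with a two-finger parallel gripper is mounted at the origin on the work surface; the furniture and walls round the work are solid. World frame = base frame: x ahead of the robot, y to its left, z up, the work surface at z = 0. Lengths are in m, angles in rad, forces in N, time in s.
With the tool pointing down it reaches from about 0.275 to 1 m from the base axis. Payload 8.4 kg.
Tool frame: the origin (TCP) lies at the very end of the fingers, on their centre line; the grasp point (between the pads) lies 19 mm behind it; x points along the fingers, y is the direction in which the jaws open and shut, and the axes are right-handed (so a half turn about x gives the same grasp; the last joint's range is limited). The gripper opens to 85 mm and grips with 20 to 120 N. Pads are 22 mm wide; open, the fingers measure 114 mm over their backs; the gripper's body (76 mm by 85 mm) begins 54 mm behind the grasp point. The pads swing forward as they close: fully open they stand 13 mm farther back than shut.
Start: joints at [1.12, 0.353, 1.633, -0, 1.155, -0.002], TCP at [0.271, 0.563, 0.231] pointing down, gripper open.
Joint ranges: [-2.63, 2.63], [-0.92, 2.1], [0.06, 2.66], [-1.3, 4.44], [0, 2.69], [-3.02, 3.02]. Speed limits (rad/s): [2.22, 2.22, 2.79, 3.14, 3.14, 3.14].

INTERFACE

Orientations are given as [roll, pitch, yaw] about the fixed x, y, z axes, in that order (R = Rz(yaw) Ry(pitch) Rx(roll)).
In Python, from station import manip gives the robot as it stands. Calls block until the motion is done:
- manip.move_pose(position, orientation): joint-space move of the TCP to a pose.
- manip.move_linear(position, rotation=None, rate=0.15, threshold=None): straight line of the TCP; rotation=None keeps the orientation; rate is the mean speed in m/s. With threshold (N) it stops when the force on the tool has changed by that much, and returns True; else False.
- manip.movej(angles): joint-space move.
- manip.command_gripper(opening): finger opening in m; the grip force is fixed at half the most; returns when the fingers have stopped.
- manip.hold(seconds).
- manip.solve_ik(position, orientation): joint angles nearest the present ones, or None.
- manip.camera(name): name is "side" or "top"; returns a dict with "pixels" (420x560x3 uint8, red, green, blue), "fx", "fy", "cx", "cy" (pixels), "dist_coeffs" ([k1, k2, p1, p2, k3] as OpenCV has them; the pictures are not rectified), "extrinsics" (4x4, takes a point from world to camera coordinates). Camera axes: x right, y up, looking along -z (the intrinsics and any distortion apply to the point x, -y, -z); pixel columns grow to the right and rows downward; lengths in m; the calibration is good to about 2 mm. A picture is of the moment at which its call begins. There is no depth.
A pose or a line that the arm cannot do raises manip.MotionError and nothing moves.
- manip.job_done(): hands the job in, once; it reports no verdict.
Trained networks look in the newest picture that a camera, given by its name, has taken for a name from the list of things; names that differ only in an ending like _2 or _b are one class to them, and where a whole thing is asked for, a point or a joint stands for the part that bears it (a point fixed in the world has none). Each returns a list of dicts, best first, with "conf" (0 to 1); they miss things now and then, are a little off and sometimes report something else, mostly with a low value. They report only what shows in the picture. A call takes as long as a camera call.
- manip.recognise(camera, thing): "point" ([x, y, z] in m, in the coordinates of the camera as it stood for that picture, good to about 4 mm: the middle of the surface that is visible of it).
- manip.outline_of(camera, thing): "region" (420x560 bool, what is visible of it).
Readings, each from a call of its own:
- manip.current_time_s(): time.
- manip.current_qpos(): joint angles.
- manip.current_qvel(): joint speeds.
- manip.current_tau(): joint torques, N m.
- manip.current_tool_pos(): TCP position.
- manip.current_eef_rot(): TCP orientation.
- manip.current_contact_force(): force on the tool from outside, world axes, zero at the start.
- manip.current_moment(): the same for the moment, N m.
- manip.current_width(): finger opening in m.
Only numpy, scipy, OpenCV 4.12 (cv2) and the standard library are available. Lean on these libraries where they do the work, as an engineer would, in place of code of your own. Each camera call takes 0.05 s, during which the arm holds its last target.

## Working session

There is one attempt and no reset: what is moved stays moved. The work goes in short steps, each a Python script; the robot and the scene stay as the last script left them, time stands still between calls to the robot, and variables do not carry over. Pictures are saved under pics/ and viewed, and the job is handed in when it is done.

```bash
mkdir -p pics; ls
python3 - <<'E'
from station import manip
import cv2,numpy as np
for c in("top","side"):
    d=manip.camera(c); cv2.imwrite(f"pics/{c}0.png",cv2.cvtColor(d["pixels"],cv2.COLOR_RGB2BGR))
    E=np.array(d["extrinsics"]);print(c,d["fx"],d["fy"],d["cx"],d["cy"],d["dist_coeffs"]);print(E.round(4).tolist())
    for t in("card_box","near_pad","far_pad","left_pad","right_pad","glue_stick"):
        for r in manip.recognise(c,t)[:4]:
            p=np.linalg.inv(E)@np.r_[r["point"],1];print(t,round(r["conf"],2),p[:3].round(4))
print(manip.current_eef_rot(),manip.current_time_s())
E
```

```text
pics
top 485.02138985525625 485.02138985525625 289.0445994736654 216.51044669645535 [-0.11545113  0.          0.          0.          0.        ]
[[-0.0164, -0.9998, -0.013, -0.097], [0.9916, -0.0179, 0.1281, -0.472], [-0.1283, -0.0108, 0.9917, -1.2832], [0.0, 0.0, 0.0, 1.0]]
card_box 0.76 [ 0.5308 -0.0603  0.0544]
near_pad 0.96 [ 0.4801 -0.025   0.0575]
near_pad 0.29 [ 0.5801 -0.0931  0.054 ]
far_pad 0.55 [ 0.5791 -0.0939  0.0569]
left_pad 0.81 [0.5762 0.0052 0.0548]
left_pad 0.5 [ 0.5796 -0.0945  0.0561]
right_pad 0.74 [ 0.4787 -0.1248  0.0566]
right_pad 0.46 [ 0.4374 -0.2138  0.0232]
glue_stick 0.41 [ 0.4753 -0.1276  0.056 ]
side 398.6853621722133 398.6853621722133 271.77041122137757 201.76347313554137 [-0.03604889  0.          0.          0.          0.        ]
[[0.9122, -0.4098, 0.0001, -0.4767], [0.1745, 0.3887, 0.9047, -0.12], [-0.3708, -0.8252, 0.4261, -0.9769], [0.0, 0.0, 0.0, 1.0]]
card_box 0.73 [ 0.5061 -0.1062  0.0529]
card_box 0.69 [ 0.4725 -0.1368  0.0595]
near_pad 0.78 [ 0.4775 -0.0272  0.0587]
far_pad 0.5 [ 0.5746 -0.1014  0.0597]
left_pad 0.43 [0.5797 0.0055 0.0579]
right_pad 0.54 [ 0.4728 -0.1368  0.0578]
glue_stick 0.65 [ 0.3386 -0.5425  0.0521]
[-0.07185686  1.57078557 -0.52065481] 0.7
```

View pics/top0.png

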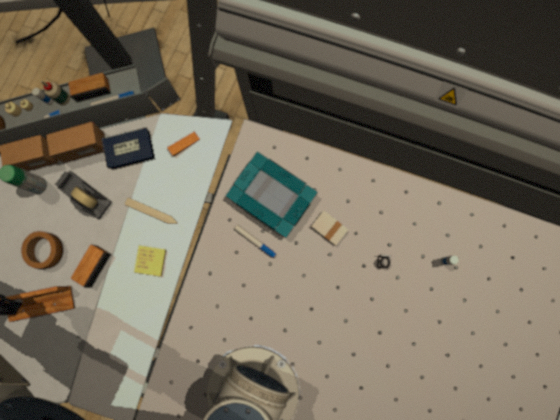

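View pics/side0.png

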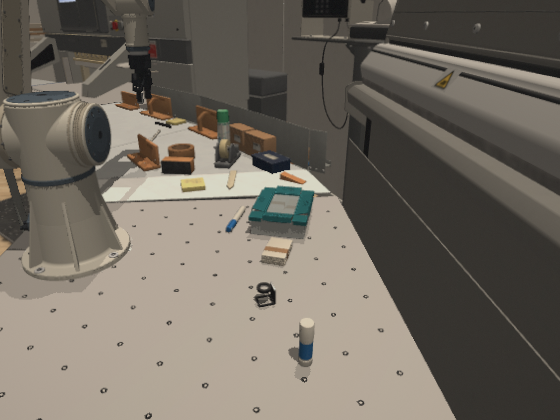

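```bash
cat > h.py <<'E'
from station import manip
import cv2,numpy as np
F=np.diag([1,-1,-1.])
def K(d): return np.array([[d["fx"],0,d["cx"]],[0,d["fy"],d["cy"]],[0,0,1.]])
def proj(d,P):
    E=np.array(d["extrinsics"]);R=F@E[:3,:3];t=F@E[:3,3]
    return cv2.projectPoints(np.array(P,float).reshape(-1,3),cv2.Rodrigues(R)[0],t,K(d),np.array(d["dist_coeffs"]))[0][:,0]
def back(d,uv,z):
    E=np.array(d["extrinsics"]);R=F@E[:3,:3];t=F@E[:3,3]
    n=cv2.undistortPoints(np.array(uv,float).reshape(-1,1,2),K(d),np.array(d["dist_coeffs"]))[:,0]
    D=np.c_[n,np.ones(len(n))]@R; C=-R.T@t
    return C+D*((z-C[2])/D[:,2])[:,None]
def box(x,y,a,P):
    c,s=np.cos(a),np.sin(a);P=np.array(P,float)
    return np.c_[x+c*P[:,0]-s*P[:,1],y+s*P[:,0]+c*P[:,1],P[:,2]]
CORN=[(sx*.075,sy*.1,z) for z in(.054,0) for sx,sy in((1,1),(1,-1),(-1,-1),(-1,1))]
E
cat > fit.py <<'E'
from h import *
from scipy.optimize import minimize
D={};M={}
for c in("top","side"):
    D[c]=manip.camera(c)
    r=manip.outline_of(c,"card_box");print(c,[(round(q["conf"],2),int(q["region"].sum())) for q in r])
    M[c]=r[0]["region"] if r else None
# full silhouette incl. raised sections
def pts():
    P=list(CORN)
    o=np.cos(.25)*.034;h=.054+.0085
    for s in(1,-1):
        for e in(1,-1):
            P+=[(s*(.041+o),e*.062,h),(e*.037,s*(.066+o),h)]
    return P
def mask(c,p):
    uv=proj(D[c],box(*p,pts()));m=np.zeros((1680,2240),np.uint8)
    cv2.fillConvexPoly(m,cv2.convexHull((uv*4+1.5).round().astype(np.int32)),1)
    return cv2.resize(m.astype(np.float32),(560,420),interpolation=cv2.INTER_AREA)
def cost(p,cs):
    return sum(np.abs(mask(c,p)-M[c]).sum()/M[c].sum() for c in cs)
for cs in(("top",),("side",),("top","side")):
    r=minimize(cost,[.528,-.0615,-.635],args=(cs,),method="Nelder-Mead",options=dict(initial_simplex=[[.528,-.0615,-.635],[.538,-.0615,-.635],[.528,-.0515,-.635],[.528,-.0615,-.58]]))
    print(cs,r.x.round(4),round(r.fun,3))
p=r.x
PADS=[(-.063,0,.054),(.063,0,.054),(0,.088,.054),(0,-.088,.054)]
print(box(*p,PADS).round(4))
for c in D:
    im=cv2.cvtColor(D[c]["pixels"],cv2.COLOR_RGB2BGR);S=5
    uv=proj(D[c],box(*p,pts()));ctr=uv.mean(0);x0,y0=(ctr-[75,55]).astype(int)
    cr=cv2.resize(im[y0:y0+115,x0:x0+155],None,fx=S,fy=S,interpolation=cv2.INTER_CUBIC)
    g=lambda P:(((proj(D[c],box(*p,P))-[x0,y0]+.5)*S).astype(np.int32))
    cv2.polylines(cr,[g(CORN[:4])],1,(0,0,255));cv2.polylines(cr,[g(CORN[4:])],1,(255,0,255))
    for q in g(PADS):cv2.circle(cr,tuple(map(int,q)),4,(0,255,255),1)
    import sys
    cv2.imwrite(f"pics/fit_{c}{sys.argv[1]}.png",cr)
    print(c,x0,y0)
d=D["top"]
for z in(0,.2,.4,.6):print(z,back(d,[(243,120),(400,167),(560,212),(215,55),(400,108)],z).round(3)[:,:2].tolist())
E
python3 fit.py a
```

```text
top [(0.72, 4252)]
side [(0.7, 2780)]
('top',) [ 0.5317 -0.0593 -0.616 ] 0.031
('side',) [ 0.5324 -0.053  -0.597 ] 0.07
('top', 'side') [ 0.5314 -0.0576 -0.5941] 0.117
[[ 0.4792 -0.0223  0.054 ]
 [ 0.5836 -0.0928  0.054 ]
 [ 0.5807  0.0153  0.054 ]
 [ 0.4822 -0.1305  0.054 ]]
top 196 138
side 208 151
0 [[0.755, 0.022], [0.609, -0.42], [0.473, -0.881], [0.958, 0.106], [0.783, -0.429]]
0.2 [[0.687, 0.001], [0.563, -0.375], [0.447, -0.766], [0.86, 0.072], [0.711, -0.383]]
0.4 [[0.619, -0.02], [0.517, -0.33], [0.422, -0.652], [0.761, 0.038], [0.639, -0.336]]
0.6 [[0.551, -0.041], [0.471, -0.284], [0.396, -0.538], [0.662, 0.004], [0.566, -0.29]]
```

View pics/fit_topa.png

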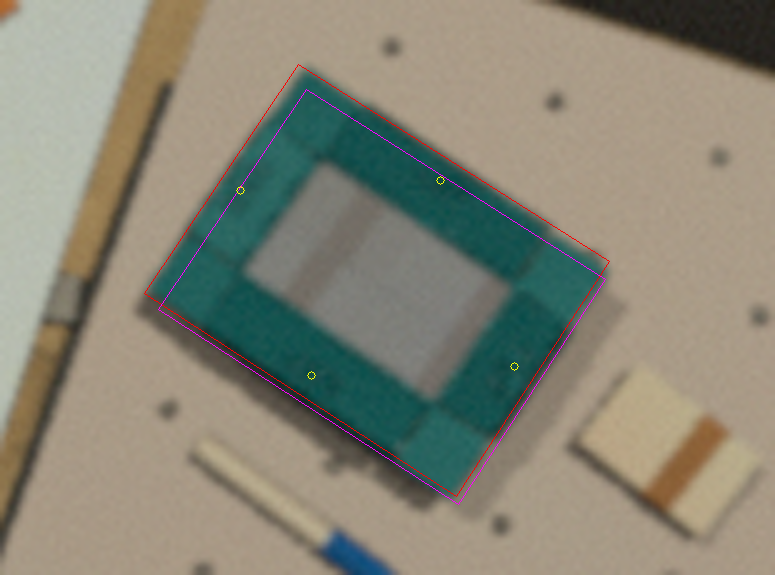

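View pics/fit_sidea.png

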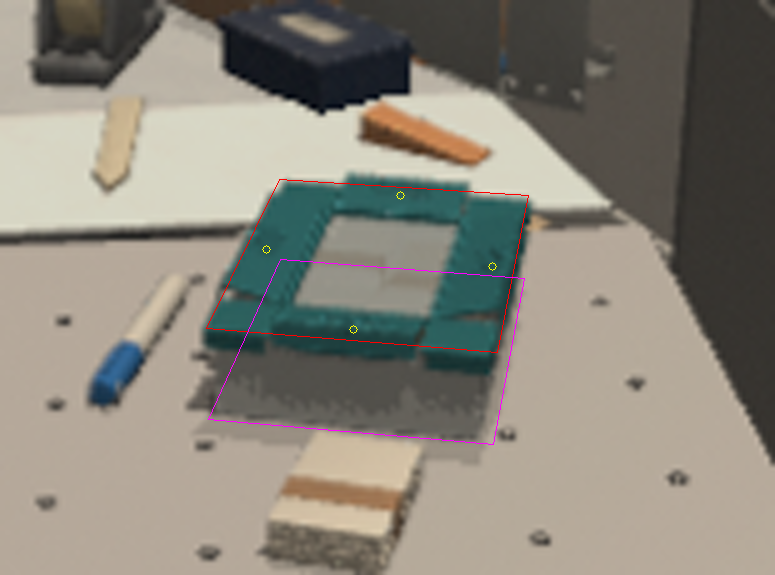

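Run:
```python
from h import *
from scipy.optimize import least_squares
D={c:manip.camera(c) for c in("top","side")}
# order (+x+y),(+x-y),(-x-y),(-x+y)
W={"top":(196,138,[(322,162),(512,285),(430,402),(246,268)]),"side":(208,151,[(458,220),(437,318),(295,308),(327,213)])}
P=[(sx*.041,sy*.066,.051) for sx,sy in((1,1),(1,-1),(-1,-1),(-1,1))]
for cs in(("top",),("side",),("top","side")):
    f=lambda p:np.concatenate([(proj(D[c],box(*p,P))-(np.array(W[c][2])/5-.5+np.array(W[c][:2]))).ravel() for c in cs])
    r=least_squares(f,[.53,-.06,-.62]);print(cs,r.x.round(4),r.fun.round(1))
for t in("marker","card_pack"):
    for c in D:
        E=np.array(D[c]["extrinsics"])
        for q in manip.recognise(c,t)[:1]:print(t,(np.linalg.inv(E)@np.r_[q["point"],1])[:3].round(3))
```

```text
('top',) [ 0.5314 -0.0578 -0.6252] [-0.2 -2.7  2.   0.1  0.8  1.7 -2.6  0.7]
('side',) [ 0.5327 -0.0564 -0.5644] [ 0.9 -0.5  1.2  0.3 -1.4  0.3 -0.8 -0.7]
('top', 'side') [ 0.5319 -0.0577 -0.5988] [-0.9 -2.5  1.9 -0.8  1.5  1.2 -2.7  1.3  1.6 -0.   0.2  0.8 -2.3  0.3
  0.  -0.6]
marker [ 0.409 -0.014  0.021]
marker [ 0.397 -0.027  0.017]
card_pack [ 0.411 -0.01   0.019]
card_pack [ 0.43  -0.231  0.027]
```

Run:
```python
from h import *
D={c:manip.camera(c) for c in("top","side")}
def ray(d,uv):
    a=back(d,[uv],0.)[0];b=back(d,[uv],.5)[0];return a,(b-a)/np.linalg.norm(b-a)
for u,v in(((216,45),(362,52)),((450,97),(444,77)),((212,55),(362,70))):
    a,da=ray(D["top"],u);b,db=ray(D["side"],v)
    s=np.linalg.lstsq(np.c_[da,-db],b-a,rcond=None)[0];p,q=a+s[0]*da,b+s[1]*db
    print(p.round(3),q.round(3))
# ik test
Rz=-.6
for ps in((.4797,-.0223),(.5828,-.0947),(.5817,.0136),(.4807,-.1306)):
  for o in([0,np.pi/2,0],):
    for k in np.arange(-3.1,3.2,.2):
      q=manip.solve_ik([*ps,.054],[0,np.pi/2,k])
      if q is not None: print(ps,round(k,1),np.round(q,2))
```

```text
[0.773 0.033 0.421] [0.803 0.012 0.433]
[ 0.651 -0.431  0.428] [ 0.653 -0.433  0.43 ]
[0.777 0.05  0.368] [0.816 0.023 0.383]
(0.4797, -0.0223) -3.1 [-0.05  0.39  2.07 -0.    0.68  1.48]
(0.4797, -0.0223) -2.9 [-0.05  0.39  2.07 -0.    0.68  1.28]
(0.4797, -0.0223) -2.7 [-0.05  0.39  2.07 -0.    0.68  1.08]
(0.4797, -0.0223) -2.5 [-0.05  0.39  2.07 -0.    0.68  0.88]
(0.4797, -0.0223) -2.3 [-0.05  0.39  2.07 -0.    0.68  0.68]
(0.4797, -0.0223) -2.1 [-0.05  0.39  2.07 -0.    0.68  0.48]
(0.4797, -0.0223) -1.9 [-0.05  0.39  2.07 -0.    0.68  0.28]
(0.4797, -0.0223) -1.7 [-0.05  0.39  2.07 -0.    0.68  0.08]
(0.4797, -0.0223) -1.5 [-0.05  0.39  2.07 -0.    0.68 -0.12]
(0.4797, -0.0223) -1.3 [-0.05  0.39  2.07 -0.    0.68 -0.32]
(0.4797, -0.0223) -1.1 [-0.05  0.39  2.07 -0.    0.68 -0.52]
(0.4797, -0.0223) -0.9 [-0.05  0.39  2.07 -0.    0.68 -0.72]
(0.4797, -0.0223) -0.7 [-0.05  0.39  2.07 -0.    0.68 -0.92]
(0.4797, -0.0223) -0.5 [-0.05  0.39  2.07 -0.    0.68 -1.12]
(0.4797, -0.0223) -0.3 [-0.05  0.39  2.07 -0.    0.68 -1.32]
(0.4797, -0.0223) -0.1 [-0.05  0.39  2.07 -0.    0.68 -1.52
[... 5655 characters left out ...]
.7 [-0.27  0.41  2.04  0.    0.69 -2.54]
(0.4807, -0.1306) 0.9 [-0.27  0.41  2.04  0.    0.69 -2.74]
(0.4807, -0.1306) 1.1 [-0.27  0.41  2.04  0.    0.69 -2.94]
(0.4807, -0.1306) 1.5 [-0.27  0.41  2.04  0.    0.69  2.94]
(0.4807, -0.1306) 1.7 [-0.27  0.41  2.04  0.    0.69  2.74]
(0.4807, -0.1306) 1.9 [-0.27  0.41  2.04 -0.    0.69  2.54]
(0.4807, -0.1306) 2.1 [-0.27  0.41  2.04  0.    0.69  2.34]
(0.4807, -0.1306) 2.3 [-0.27  0.41  2.04 -0.    0.69  2.14]
(0.4807, -0.1306) 2.5 [-0.27  0.41  2.04 -0.    0.69  1.94]
(0.4807, -0.1306) 2.7 [-0.27  0.41  2.04 -0.    0.69  1.74]
(0.4807, -0.1306) 2.9 [-0.27  0.41  2.04 -0.    0.69  1.54]
(0.4807, -0.1306) 3.1 [-0.27  0.41  2.04 -0.    0.69  1.34]
```

```bash
cat > press.py <<'E'
from h import *
a=-.612;B=(.5312,-.0585,a)
PAD=dict(near=((-.063,0,.054),a),far=((.063,0,.054),a),left=((0,.088,.054),a-np.pi/2),right=((0,-.088,.054),a-np.pi/2))
def press(n):
    P,yaw=PAD[n];p=box(*B,[P])[0];o=[0,np.pi/2,yaw]
    manip.move_pose([p[0],p[1],.13],o)
    manip.move_linear([p[0],p[1],.075],rate=.08); f0=np.array(manip.current_contact_force())
    s=manip.move_linear([p[0],p[1],.0515],rate=.025,threshold=16)
    print(n,s,np.round(manip.current_tool_pos(),4),np.round(np.array(manip.current_contact_force())-f0,1),end=" ")
    manip.hold(.1);print(np.round(manip.current_tool_pos(),4)[2],np.round(np.array(manip.current_contact_force())-f0,1))
    manip.move_linear([p[0],p[1],.13],rate=.1);print(round(manip.current_time_s(),1))
E
python3 - <<'E'
from press import *
manip.command_gripper(0.0);print(manip.current_width(),manip.current_time_s())
press("near")
d=manip.camera("side");cv2.imwrite("pics/s1.png",cv2.resize(cv2.cvtColor(d["pixels"],cv2.COLOR_RGB2BGR)[120:280,180:380],None,fx=3.7,fy=3.7,interpolation=cv2.INTER_CUBIC))
E
```

```text
5.98326530161541e-05 2.0667
near True [ 0.4793 -0.0221  0.0534] [-2.2 -0.6 12.5] 0.0535 [-3.2  0.6 12.3]
7.0
```

View pics/s1.png

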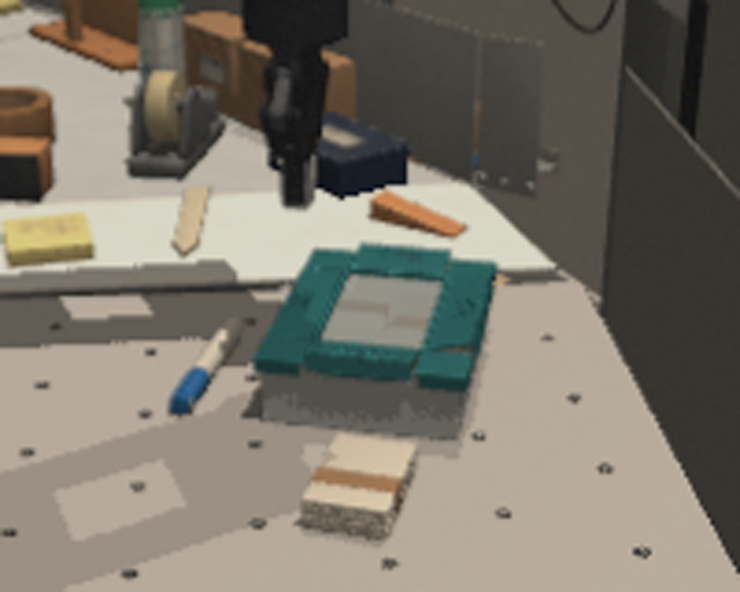

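The near section (left edge, x≈255–315, y≈250–370) is now level with its corners. The far and left sections still stand up, and so does the right one. The box has not moved, so I'll press the rest.

Run:
```python
from press import *
for n in("right","far","left"):press(n)
manip.move_pose([.33,.2,.25],[0,np.pi/2,-.6])
for c in("side","top"):
    d=manip.camera(c);im=cv2.cvtColor(d["pixels"],cv2.COLOR_RGB2BGR)
    im=im[150:260,200:340] if c=="side" else im[138:253,196:336]
    cv2.imwrite(f"pics/{c}2.png",cv2.resize(im,None,fx=5,fy=5,interpolation=cv2.INTER_CUBIC))
print(manip.current_time_s())
```

```text
right True [ 0.4806 -0.1308  0.0535] [-2.9  0.7 12.2] 0.0535 [-2.7  1.1 12.3]
11.0
far True [ 0.5835 -0.095   0.0536] [-1.4  0.5  8.2] 0.0536 [-2.2 -0.4  7.9]
15.0
left True [0.5822 0.0138 0.0536] [-2.9  0.   9. ] 0.0536 [-2.3  0.4  9.3]
19.2
20.5917
```

View pics/side2.png

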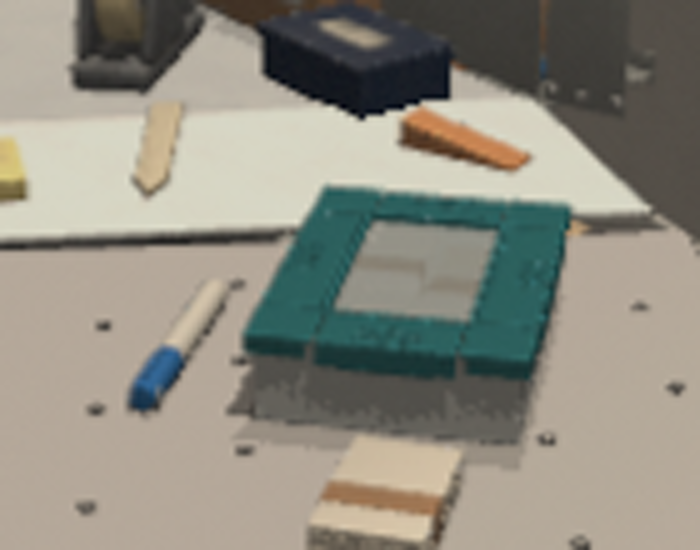

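View pics/top2.png

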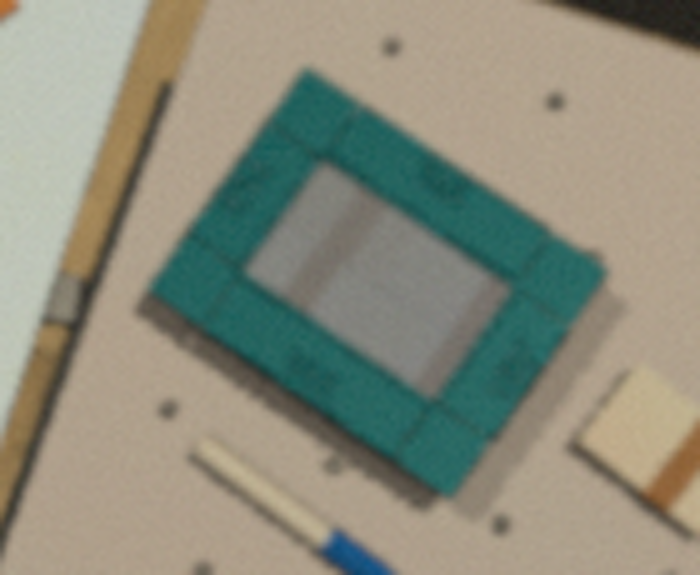

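All four sections lie flush: in the side picture the rim's outer edges are continuous, and in the top picture the shading is uniform with the window corners still at (322,162) and (512,285). The box and its neighbours have not moved.

```bash
python3 -c "
from station import manip
print(manip.current_contact_force());manip.job_done()"
```

```text
[-0.39634084 -0.88152983 -1.04490705]
the job is handed in; nothing more can be done
```

All four rim sections are shut and the job is handed in, at about 21 s of the 54 s allowed. I closed the gripper and pressed each section on its ribs with the fingertips, in the order near, right, far, left.

- **Presses:** each one stopped on the 16 N limit, with the fingertips at a height of 53.4–53.6 mm. Shut is 54 mm, so this is within the calibration error. The upward force just after stopping was 8–12 N, less than the limit that ended the move.
- **Pictures:** the last top and side pictures show all four sections level with the corners. In the top picture the box has not moved, and the marker and card pack beside it are where they were. I did not re-check the loupe, glue stick or all of the note pad.
- **Disagreement:** the top and side cameras differed by up to about 6 mm in position and 0.06 rad in angle for the box. I used values in between, which was close enough for pressing.

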